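# Lock a fresh drying cartridge into the filament dryer

### The arm

A 6-joint arm with a two-finger parallel gripper is mounted at the origin on the work surface. World frame = base frame: x ahead of the robot, y to its left, z up, the work surface at z = 0. Lengths are in m, angles in rad, forces in N, time in s.
With the tool pointing down it reaches from about 0.25 to 0.775 m from the base axis. Payload 4 kg.
Tool frame: the origin (TCP) lies midway between the tips of the shut fingers; the grasp point (between the pads) lies 19 mm behind it (robot.tcp_to_grasp is the distance from the TCP to the grasp point, in m); x points along the fingers, y is the direction in which the jaws open and shut, and the axes are right-handed (so a half turn about x gives the same grasp; the last joint's range is limited). The gripper opens to 94 mm and grips with 3 to 60 N. Pads are 16 mm wide; open, the fingers measure 119 mm over their backs; the gripper's body (75 mm by 177 mm) begins 78 mm behind the grasp point.
Start: joints at [1.108, 0.087, 1.371, -0, 1.684, -0.103], TCP at [0.194, 0.515, 0.206] pointing down, gripper open.
Joint ranges: [-3.1, 3.1], [-0.76, 2.03], [0.27, 2.55], [-1.08, 4.22], [0.17, 2.65], [-2.57, 2.57]. Speed limits (rad/s): [2.79, 2.79, 3.14, 3.14, 3.14, 3.14].

### API

Orientations are given as [roll, pitch, yaw] about the fixed x, y, z axes, in that order (R = Rz(yaw) Ry(pitch) Rx(roll)).
In Python, from bench import robot gives the robot as it stands.
- The arm moves only by the tool send_rows, never from a script. Its argument "increments" is a list of rows, each a list of 5 numbers: the opening, from -1 (shut) to 1 (fully open), so that 0 is half open, then the shift along the tool's x, y, z in m, then the turn about the tool's x in rad. In form: [[hand, tx, ty, tz, roll], ...]. A call has 1 to 5 rows; each row is the pose to reach, as a shift and turn from the pose commanded when the call began, along the tool's axes at that moment; what a row does not reach only later rows make up. A row lasts 1/12 s, in which the tool goes at most 41.7 mm and 7.16 degrees, less where a joint would pass 70% of its speed; a pose out of reach is approached as far as the arm can. A call with a gripper value outside its range is refused whole. The fingers move at their own pace and stop on an object; the grip force is fixed at half the most. Time passes only in rows, so rows that repeat a pose let the fingers close. It gives the time, the measured TCP pose, the force and the opening at its end, in the units of the state.
- robot.get_obs(): the state, without advancing time (a new reading comes with each control period).
- robot.snapshot(name): name is "side" or "top" or "wrist"; returns a dict with "image" (384x512x3 uint8, red, green, blue), "intrinsics" (3x3 intrinsics, pixels), "world_from_camera" (4x4, takes a point from camera to world coordinates). Camera axes: x right, y down, z forward; pixel columns grow to the right and rows downward; lengths in m; the calibration is good to about 2 mm. The wrist camera is an equidistant fisheye: a pixel r from the principal point sees the ray r / f radians off the axis. A picture is of the moment at which its call begins. There is no depth.
- robot.close_job(): hands the job in, once; it reports no verdict.
The state is a dict: "time": time; "joint_positions": joint angles; "qvel": joint speeds; "joint_torque": joint torques, N m; "tool_pos": TCP position; "ee_rot": TCP orientation; "wrist_force": force on the tool from outside, world axes, zero at the start; "wrist_torque": the same for the moment, N m; "width": finger opening in m.
Only numpy, scipy, OpenCV 4.12 (cv2) and the standard library are available. Lean on these libraries where they do the work, as an engineer would, in place of code of your own. Each camera call takes 0.05 s, during which the arm holds its last target.

### The job

Fit the red drying cartridge into the empty round port on top of the white filament dryer: put it in upright with its two lugs in the port's entry slots (white marks), push it down against the spring, turn it about a quarter turn clockwise (seen from above) until its lugs stand under the yellow marks, then let go so that it springs up into its lock. Leave the grey spent cartridge standing where it is.

Things in the scene. Friction and masses are not known exactly. Their poses are not given: they have to be found in the camera images.
- cartridge: Red drying cartridge: closed upright cylinder, 48 mm diameter, foot tapered to 36 mm over the lowest 10 mm, 94 mm tall with its grip bar, about 0.15 kg. Origin: centre of underside; z up. Two square lugs stick out along +x and -x, to 31 mm from the axis, 12 mm wide, 40 to 46 mm above the origin. Same after half a turn about z.
- grip_bar (a point): Centre of the red cartridge's grip bar, on its axis 81 mm above its origin; axes as the cartridge's. The bar stands on the cartridge's flat top (68 mm above the origin): 46 mm long along x (the same line as the lugs), 14 mm thick along y, up to 94 mm above the origin.
- spent: Grey spent cartridge, same shape and size as the red one, standing upright on the desk. Origin: centre of its underside. To be left alone.
- dryer: White filament dryer, fixed on the desk: a box 200 by 200 mm, its top 92 mm above the desk, with the port's blue round collar (105 mm outer diameter) in the middle, up to 100 mm. Origin: on the desk under the port's centre; x runs along the line through the two entry slots.
- port (a point): Port's centre, level with the collar's top face; axes as the dryer's. Round hole 52 mm in diameter; two entry slots open from it at +x and -x, 18 mm wide, out to 34 mm from the centre, a white mark outside each. The collar is 10 mm thick. The lugs are under it once the cartridge's origin is over 56 mm below this point; it then turns clockwise only, the other way is blocked.
- spring (a point): Centre of the steel spring plate's top down in the port, 45 mm below the collar's top when free; the cartridge's underside rests on it. Pushing it down takes 3 N at first and 0.6 N more per mm (9.6 N when the lugs clear the collar), to a hard stop 15 mm down (12 N).
- lock_marks: Two yellow marks on the collar's top, above the locking notches in its underside. Origin at the port's centre on the collar's top; x runs along the line through the marks, 80 degrees clockwise (from above) of the dryer's x; a stop comes at 84 degrees. Notches 5 mm deep, 16 mm wide: let go there, the cartridge springs up till its origin is 51 mm below the collar's top, and can no longer turn.
There are look-alikes about, which are no part of the job. Several things have the shape of the cartridge; the one meant has the colours described above.

How it is judged:
By the outcome, as a careful person would: the job done as asked, in the order asked, and still so for the second after the job is handed in, with the robot touching nothing.
It also fails if it takes over 53 s, if anything falls off the work surface, if the arm or the gripper's body presses on something with over 40 N, if the wrist force passes 120 N, or if a joint passes its speed limit or range.

## Working session

There is one attempt and no reset: what is moved stays moved. The work goes in short steps, Python scripts to look and compute and a tool call to move; the robot and the scene stay as the last step left them, time stands still between calls to the robot, and variables do not carry over. Pictures are saved under pics/ and viewed, and the job is handed in when it is done.

Besides the shell and the picture viewer there is one more tool, called after ">>>" in YAML: its name, and indented under it one key for each argument. send_rows: Moves the arm, as the interface text tells. Its arguments: {"type":"object","properties":{"increments":{"type":"array"}},"required":["increments"]}

```bash
ls; mkdir -p pics; python3 - <<'E'
from bench import robot
import cv2
o=robot.get_obs();print({k:o[k] for k in('time','tool_pos','ee_rot','width','wrist_force')})
import pickle
S={}
for n in('side','top'):
    s=robot.snapshot(n);S[n]=s;cv2.imwrite(f'pics/{n}0.png',s['image'][:,:,::-1]);print(n,s['intrinsics'],s['world_from_camera'])
pickle.dump(S,open('s0.pkl','wb'))
E
```

```text
pics
{'time': 0.0, 'tool_pos': array([0.19341917, 0.51429924, 0.20432585]), 'ee_rot': array([-1.6778515 ,  1.56865532, -2.0376648 ]), 'width': 0.09441096569619035, 'wrist_force': array([ 0.37666354,  0.05864315, -0.28686486])}
side [[439.43145036   0.         257.95598206]
 [  0.         439.43145036 194.54366882]
 [  0.           0.           1.        ]] [[-0.9979629  -0.03397752  0.05399618  0.49741854]
 [-0.06294295  0.66241517 -0.746488    0.7178373 ]
 [-0.01040408 -0.748366   -0.6632044   0.8029685 ]
 [ 0.          0.          0.          1.        ]]
top [[366.72130134   0.         251.90773565]
 [  0.         366.72130134 193.49021531]
 [  0.           0.           1.        ]] [[-7.58510829e-04 -9.80788371e-01  1.95073309e-01  4.12431569e-01]
 [-9.99953932e-01  2.61048898e-03  9.23684207e-03 -7.40599415e-02]
 [-9.56862402e-03 -1.95057317e-01 -9.80745168e-01  7.88667260e-01]
 [ 0.00000000e+00  0.00000000e+00  0.00000000e+00  1.00000000e+00]]
```

View pics/side0.png

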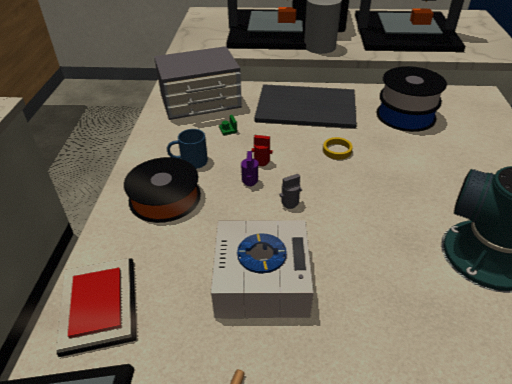

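View pics/top0.png

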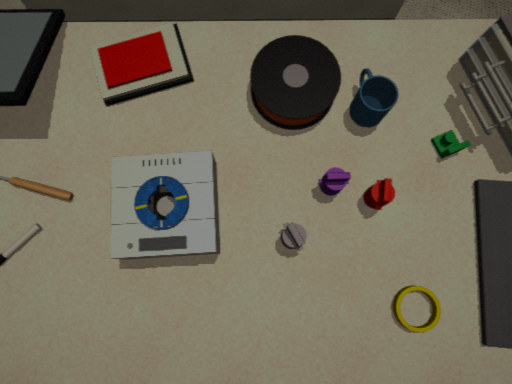

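```bash
python3 - <<'E'
import pickle,cv2,numpy as np
S=pickle.load(open('s0.pkl','rb'))
t=S['top']['image'][:,:,::-1];s=S['side']['image'][:,:,::-1]
def c(im,u0,v0,w,h,k):return cv2.resize(im[v0:v0+h,u0:u0+w],None,fx=k,fy=k,interpolation=cv2.INTER_CUBIC)
a=np.hstack([c(t,350,165,60,60,6),c(t,130,172,66,60,6)])
cv2.imwrite('pics/ct.png',a)
a=np.hstack([c(s,230,125,60,60,6),c(s,230,225,66,60,6)])
cv2.imwrite('pics/cs.png',a)
E
```

```text
(no output)
```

View pics/ct.png

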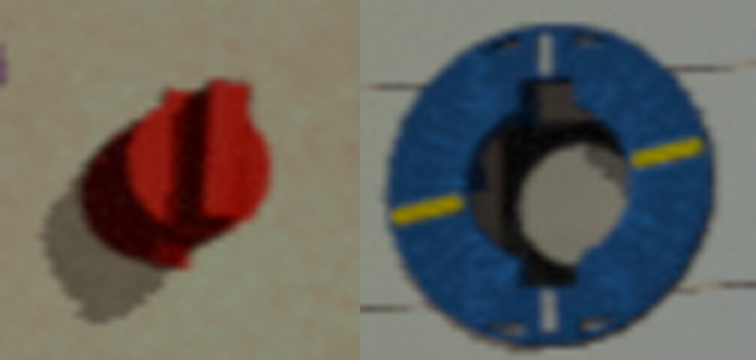

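View pics/cs.png

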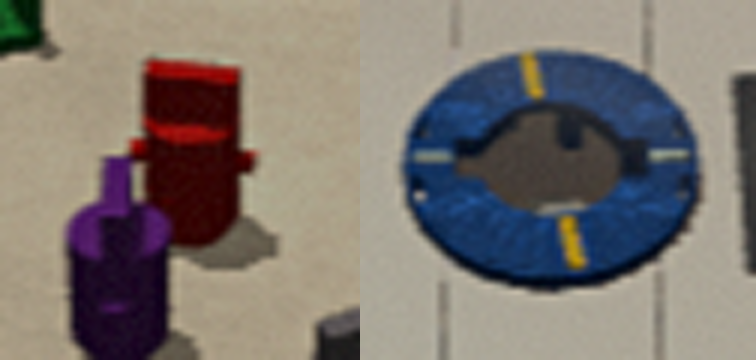

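```bash
cat > h.py <<'E'
import numpy as np,cv2,pickle
from scipy.spatial.transform import Rotation as Ro
from scipy.optimize import minimize
def proj(S,P):
    T=np.linalg.inv(S['world_from_camera']);q=P@T[:3,:3].T+T[:3,3];q=q@S['intrinsics'].T;return q[:,:2]/q[:,2:]
def back(S,uv,z):
    d=np.linalg.inv(S['intrinsics'])@np.array([uv[0],uv[1],1.]);M=S['world_from_camera'];d=M[:3,:3]@d;o=M[:3,3];return o+d*(z-o[2])/d[2]
a=np.linspace(0,2*np.pi,48,endpoint=False);ci=np.c_[np.cos(a),np.sin(a)]
def ring(r,z):return np.c_[ci*r,np.full(len(a),z)]
def box(x,y,z0,z1,x0=None):
    x0=-x if x0 is None else x0
    return np.array([[i,j,k] for i in(x0,x) for j in(-y,y) for k in(z0,z1)])
PARTS=[np.r_[ring(.018,0),ring(.024,.01),ring(.024,.068)],box(.023,.007,.068,.094),box(.031,.006,.040,.046)]
def place(P,p):
    c,s=np.cos(p[2]),np.sin(p[2]);R=np.array([[c,-s,0],[s,c,0],[0,0,1]]);z=p[3] if len(p)>3 else 0
    return P@R.T+[p[0],p[1],z]
def sil(S,p,k=8):
    m=np.zeros(S['image'].shape[:2],np.uint8)
    big=None
    u=[proj(S,place(P,p)) for P in PARTS]
    al=np.vstack(u);lo=np.floor(al.min(0)).astype(int)-8;hi=np.ceil(al.max(0)).astype(int)+8
    big=np.zeros(((hi-lo)[1]*k,(hi-lo)[0]*k),np.uint8)
    for q in u:
        h=cv2.convexHull((((q-lo+.5)*k-.5)*16).round().astype(np.int32));cv2.fillConvexPoly(big,h,255,shift=4)
    return lo,cv2.resize(big,tuple((hi-lo).tolist()),interpolation=cv2.INTER_AREA)/255.
def cost(S,mask,p):
    lo,m=sil(S,p);h,w=m.shape;full=mask.sum();sub=mask[lo[1]:lo[1]+h,lo[0]:lo[0]+w]
    return ((m-sub)**2).sum()+full-sub.sum()
E
python3 - <<'E'
from h import *
S=pickle.load(open('s0.pkl','rb'))
from bench import robot
o=robot.get_obs();print(Ro.from_euler('xyz',o['ee_rot']).as_matrix().round(4),o['joint_positions'])
masks={}
for n,(u,v) in {'top':(380,195),'side':(262,150)}.items():
    im=S[n]['image'].astype(float);r,g,b=im[...,0],im[...,1],im[...,2]
    m=((r>2.2*g)&(r>2.2*b)&(r>30)).astype(np.uint8)
    k,l,st,_=cv2.connectedComponentsWithStats(m);lab=l[v,u];print(n,st[lab]);masks[n]=(l==lab).astype(float)
p0=back(S['top'],(380,195),.06);print(p0)
for sel in(['top'],['side'],['top','side']):
    best=None
    for yaw in np.arange(0,np.pi,np.pi/8):
        f=lambda p:sum(cost(S[n],masks[n],[p[0]/100,p[1]/100,p[2]]) for n in sel)
        r=minimize(f,[p0[0]*100,p0[1]*100,yaw],method='Nelder-Mead',options=dict(initial_simplex=np.array([[p0[0]*100,p0[1]*100,yaw]]+[[p0[0]*100+1,p0[1]*100,yaw],[p0[0]*100,p0[1]*100+1,yaw],[p0[0]*100,p0[1]*100,yaw+.3]])))
        if best is None or r.fun<best.fun:best=r
    print(sel,best.x[0]/100,best.x[1]/100,np.degrees(best.x[2]),best.fun)
# port
for n in('top','side'):
    im=S[n]['image'].astype(float);r,g,b=im[...,0],im[...,1],im[...,2]
    x0,x1,y0,y1=(130,196,170,236) if n=='top' else (228,296,225,285)
    blue=(b>1.6*r)&(b>35);yel=(r>1.8*b)&(r>90)
    z=np.zeros_like(blue);z[y0:y1,x0:x1]=1
    blue&=z;yel&=z
    hull=cv2.convexHull(np.argwhere(blue)[:,::-1].astype(np.int32));
    P=np.array([back(S[n],q,.1) for q in hull[:,0,:]])
    c,rad=cv2.minEnclosingCircle(P[:,:2].astype(np.float32));print(n,'collar',c,rad)
    k,l,st,ce=cv2.connectedComponentsWithStats(yel.astype(np.uint8))
    for i in range(1,k):
        if st[i,4]>5: print(' yellow',ce[i],st[i,4],back(S[n],ce[i],.1))
# white marks by eye
T=S['top'];f=lambda u,v:back(T,(130+(u-360+.5)/6-.5,172+(v+.5)/6-.5),.1)
for q in((545,53),(548,311),(668,152),(427,210)):print('top',f(*q))
T2=S['side'];f=lambda u,v:back(T2,(230+(u-360+.5)/6-.5,225+(v+.5)/6-.5),.1)
for q in((433,156),(669,156),(532,76),(572,242)):print('side',f(*q))
for n,uv in(('purple',(335,181)),('grey',(293,236))):print(n,back(T,uv,.08))
E
```

```text
[[-9.000e-04  3.521e-01  9.360e-01]
 [-1.700e-03  9.360e-01 -3.521e-01]
 [-1.000e+00 -1.900e-03 -2.000e-04]] [ 1.10792404e+00  8.78646020e-02  1.37203732e+00 -5.95823489e-06
  1.68361087e+00 -1.03105141e-01]
top [364 179  31  30 643]
side [252 135  20  31 433]
[ 0.55357235 -0.32562742  0.06      ]
['top'] 0.5588174844877299 -0.3296054273956753 168.126850067195 62.52262975778547
['side'] 0.5608347039302675 -0.3332925493660056 -6.80254360506526 59.24033833141101
['top', 'side'] 0.5595189962819213 -0.330053295970408 -12.140098927820098 137.4083044982699
top collar (0.5332685708999634, 0.10562574863433838) 0.05180002748966217
 yellow [180.57142857 197.        ] 28 [0.54292121 0.06902928 0.1       ]
 yellow [140.7037037  206.48148148] 27 [0.52471484 0.14451822 0.1       ]
side collar (0.5361647009849548, 0.10723580420017242) 0.052624013274908066
 yellow [258.07142857 237.        ] 14 [0.54563751 0.06553081 0.1       ]
 yellow [264.68181818 264.81818182] 22 [0.52730234 0.14192257 0.1       ]
top [0.57564903 0.10928343 0.1       ]
top [0.49223826 0.1043313  0.1       ]
top [0.54308191 0.06837298 0.1       ]
top [0.52451797 0.14441816 0.1       ]
side [0.57758105 0.10624922 0.1       ]
side [0.49477048 0.10178265 0.1       ]
side [0.5452035  0.06624748 0.1       ]
side [0.5268102  0.14215305 0.1       ]
purple [ 0.57815746 -0.23188585  0.08      ]
grey [ 0.46978996 -0.1463841   0.08      ]
```

Candidates in the top view are the red cartridge at (380,195), purple look-alike (335,181), grey spent (293,236), and the red book cover (135,60). The crop confirms the red one is a cylinder with a grip bar and two lugs. It fits at (0.560, -0.330) with yaw -12°. The port is at about (0.535, 0.106) with yaw 3.3°, and the yellow marks sit about 80° clockwise of that, as described.

>>> send_rows:
  increments:
    - [0,0,-0.029,0.028,0]
    - [0,0,-0.058,0.056,0]
    - [0,0,-0.087,0.084,0]
    - [0,0,-0.116,0.112,0]
    - [0,0,-0.144,0.14,0]

```text
time: 0.52
tool_pos: [0.2739, 0.3289, 0.2049]
ee_rot: [-1.843, 1.57, -2.202]
wrist_force: [1.3, -0.1, 0.1]
width: 0.0643
```

>>> send_rows:
  increments:
    - [0,0,-0.029,0.028,0]
    - [0,0,-0.058,0.056,0]
    - [0,0,-0.087,0.084,0]
    - [0,0,-0.116,0.112,0]
    - [0,0,-0.144,0.14,0]

```text
time: 0.93
tool_pos: [0.3542, 0.1447, 0.2052]
ee_rot: [1.147, 1.571, 0.787]
wrist_force: [1.2, -0.3, -0.2]
width: 0.0472
```

>>> send_rows:
  increments:
    - [0,0,-0.029,0.028,0]
    - [0,0,-0.058,0.056,0]
    - [0,0,-0.087,0.084,0]
    - [0,0,-0.116,0.112,0]
    - [0,0,-0.144,0.14,0]

```text
time: 1.35
tool_pos: [0.4347, -0.0395, 0.2052]
ee_rot: [2.421, 1.57, 2.061]
wrist_force: [-0.1, -0.2, 0.2]
width: 0.0472
```

>>> send_rows:
  increments:
    - [0,0,-0.029,0.028,0]
    - [0,0,-0.058,0.056,0]
    - [0,0,-0.087,0.084,0]
    - [0,0,-0.116,0.112,-0.1]
    - [0,0,-0.144,0.14,-0.15]

```text
time: 1.77
tool_pos: [0.5151, -0.2235, 0.2047]
ee_rot: [2.682, 1.57, 2.475]
wrist_force: [0.8, 0.8, -0.1]
width: 0.0468
```

```bash
cat > d.py <<'E'
import sys,numpy as np
from bench import robot
from scipy.spatial.transform import Rotation as Ro
def delta(x,y,z,yaw):
    o=robot.get_obs();R=Ro.from_euler('xyz',o['ee_rot']).as_matrix()
    cy=np.degrees(np.arctan2(R[1,1],R[0,1]));e=(yaw-cy+180)%360-180
    print('t',round(o['time'],2),'pos',o['tool_pos'].round(4),'yaw',cy.round(2),'F',o['wrist_force'].round(1),'T',o['wrist_torque'].round(2),'w',round(o['width'],4),'j',o['joint_positions'].round(2),'tilt',R[:,0].round(4))
    print('delta tool',(R.T@(np.array([x,y,z])-o['tool_pos'])).round(4),'roll',round(-np.radians(e),3))
if __name__=='__main__':delta(*map(float,sys.argv[1:]))
E
python3 d.py .5595 -.330 .2 78
```

```text
t 1.77 pos [ 0.5151 -0.2235  0.2047] yaw 78.17 F [ 0.8  0.8 -0.1] T [ 0.03 -0.01  0.05] w 0.0468 j [-0.51  0.11  1.34  0.    1.69 -1.87] tilt [-9.e-04  7.e-04 -1.e+00]
delta tool [ 0.0046 -0.0951  0.0653] roll 0.003
```

>>> send_rows:
  increments:
    - [0,0,-0.032,0.022,0]
    - [0,0,-0.064,0.044,0]
    - [0,0,-0.095,0.065,0]
    - [0,0,-0.095,0.065,0]

```text
time: 2.1
tool_pos: [0.559, -0.3339, 0.2008]
ee_rot: [-3.028, 1.567, 3.04]
wrist_force: [-1.0, 0.4, -1.8]
width: 0.0469
```

```bash
python3 - <<'E'
from bench import robot
import cv2,pickle
s={n:robot.snapshot(n) for n in('wrist','side','top')};pickle.dump(s,open('s1.pkl','wb'))
cv2.imwrite('pics/w1.png',s['wrist']['image'][:,:,::-1]);print(s['wrist']['intrinsics'],s['wrist']['world_from_camera'])
a=cv2.resize(s['side']['image'][100:220,180:340],None,fx=4,fy=4);cv2.imwrite('pics/side1.png',a[:,:,::-1])
E
python3 d.py .5595 -.330 .2 78
```

```text
[[297.31863964   0.         254.58926946]
 [  0.         297.31863964 195.17469776]
 [  0.           0.           1.        ]] [[ 2.13458462e-01  9.40451175e-01  2.64550700e-01  4.81816251e-01]
 [ 9.76952139e-01 -2.05499282e-01 -5.77456813e-02 -3.18330109e-01]
 [ 5.79848905e-05  2.70779676e-01 -9.62641347e-01  3.79672066e-01]
 [ 0.00000000e+00  0.00000000e+00  0.00000000e+00  1.00000000e+00]]
t 2.25 pos [ 0.5584 -0.3276  0.2042] yaw 77.95 F [-0.4  0.2  0.2] T [ 0.03  0.   -0.01] w 0.047 j [-0.62  0.31  1.11  0.    1.72 -1.98] tilt [-0.0018  0.0021 -1.    ]
delta tool [ 0.0042 -0.0021  0.0016] roll -0.001
```

View pics/w1.png

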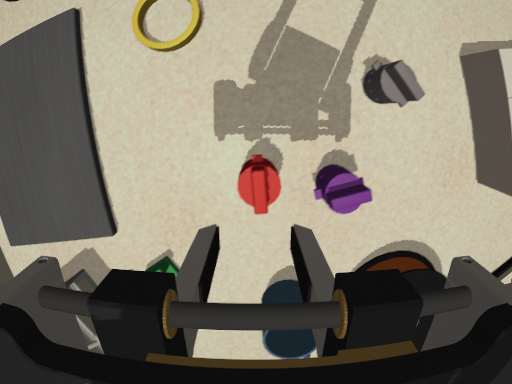

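View pics/side1.png

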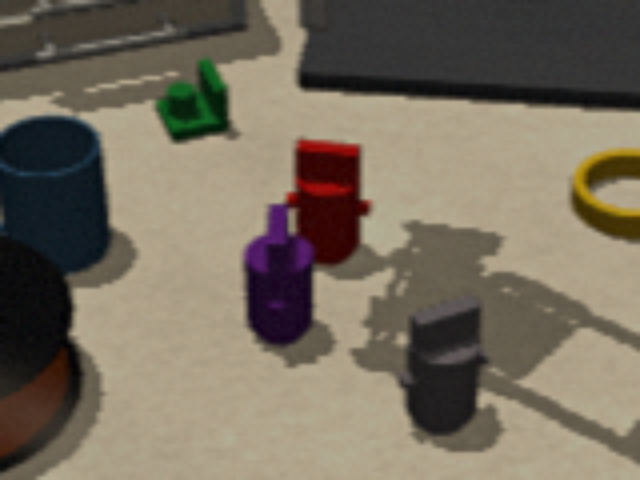

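Wrist view: red cartridge at (259,184), its bar running vertically in the image along the cartridge's own axis. Purple is at (344,189) and grey at (395,83), both clear of the finger line.

```bash
cat >> h.py <<'E'
_p=proj
def proj(S,P):
    if not S.get('fish'):return _p(S,P)
    T=np.linalg.inv(S['world_from_camera']);q=P@T[:3,:3].T+T[:3,3]
    r=np.hypot(q[:,0],q[:,1]);th=np.arctan2(r,q[:,2]);K=S['intrinsics']
    return q[:,:2]/r[:,None]*(th*K[0,0])[:,None]+K[:2,2]
def backw(S,uv,z):
    K=S['intrinsics'];d=(np.array(uv)-K[:2,2]);r=np.hypot(*d);th=r/K[0,0]
    d=np.r_[d/r*np.sin(th),np.cos(th)];M=S['world_from_camera'];d=M[:3,:3]@d;o=M[:3,3];return o+d*(z-o[2])/d[2]
def redmask(im,u,v):
    im=im.astype(float);r,g,b=im[...,0],im[...,1],im[...,2]
    m=((r>2.2*g)&(r>2.2*b)&(r>30)).astype(np.uint8)
    k,l,st,_=cv2.connectedComponentsWithStats(m);return (l==l[v,u]).astype(float)
def fit(views,masks,p0,z=0):
    f=lambda p:sum(cost(S,m,[p[0]/100,p[1]/100,p[2],z]) for S,m in zip(views,masks))
    x0=np.array([p0[0]*100,p0[1]*100,p0[2]]);sx=np.vstack([x0,x0+[.5,0,0],x0+[0,.5,0],x0+[0,0,.2]])
    r=minimize(f,x0,method='Nelder-Mead',options=dict(initial_simplex=sx));return r.x[0]/100,r.x[1]/100,np.degrees(r.x[2]),r.fun
E
python3 - <<'E'
from h import *
S=pickle.load(open('s1.pkl','rb'))
W=S['wrist'];W['fish']=1
m=redmask(W['image'],259,184)
print(m.sum(),fit([W],[m],[.5595,-.330,-.21]))
vs=[W,S['top'],S['side']];ms=[m,redmask(S['side']['image'],262,150)]
print('side',fit([S['side']],[ms[1]],[.5595,-.330,-.21]))
E
```

```text
1725.0 (np.float64(0.5579993197440798), np.float64(-0.33007624474855035), np.float64(-7.467447752879732), np.float64(142.27724721261052))
side (np.float64(0.5604761493139983), np.float64(-0.333530815317616), np.float64(-4.938700399966249), np.float64(63.01270280661282))
```

```bash
python3 - <<'E'
from h import *
S=pickle.load(open('s1.pkl','rb'))
W=S['wrist'];W['fish']=1
im=W['image'][:,:,::-1][145:225,215:305];k=7
out=[]
for p in ([.558,-.3301,np.radians(-7.5)],[.558,-.3301,np.radians(-12)]):
    a=cv2.resize(im,None,fx=4,fy=4,interpolation=cv2.INTER_CUBIC)
    for P in PARTS:
        q=proj(W,place(P,p));h=cv2.convexHull(((q-[215,145]+.5)*4).astype(np.float32)).astype(np.int32);cv2.polylines(a,[h],True,(255,255,0),1)
    out.append(a)
cv2.imwrite('pics/ov1.png',np.hstack(out))
E
```

```text
(no output)
```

View pics/ov1.png

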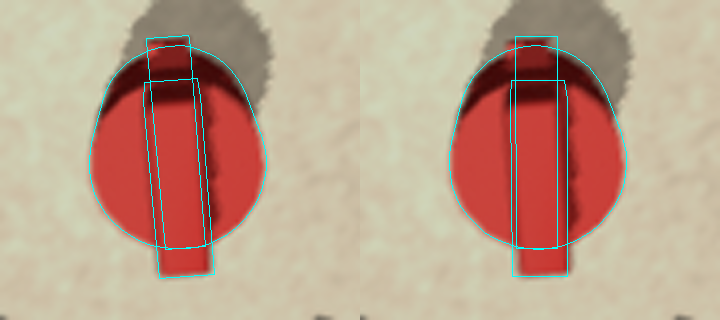

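```bash
python3 d.py .5585 -.3305 .09 80.5;python3 d.py .5585 -.3305 .09 80.5
```

```text
t 2.25 pos [ 0.5584 -0.3276  0.2042] yaw 77.95 F [-0.4  0.2  0.2] T [ 0.03  0.   -0.01] w 0.047 j [-0.62  0.31  1.11  0.    1.72 -1.98] tilt [-0.0018  0.0021 -1.    ]
delta tool [ 0.1142 -0.003   0.001 ] roll -0.044
t 2.25 pos [ 0.5584 -0.3276  0.2042] yaw 77.95 F [-0.4  0.2  0.2] T [ 0.03  0.   -0.01] w 0.047 j [-0.62  0.31  1.11  0.    1.72 -1.98] tilt [-0.0018  0.0021 -1.    ]
delta tool [ 0.1142 -0.003   0.001 ] roll -0.044
```

>>> send_rows:
  increments:
    - [0,0.03,-0.003,0.001,-0.044]
    - [0,0.06,-0.003,0.001,-0.044]
    - [0,0.09,-0.003,0.001,-0.044]
    - [0,0.114,-0.003,0.001,-0.044]
    - [0,0.114,-0.003,0.001,-0.044]

```text
time: 2.67
tool_pos: [0.5558, -0.3268, 0.0856]
ee_rot: [2.645, 1.559, 2.481]
wrist_force: [-0.8, 0.6, -1.2]
width: 0.047
```

>>> send_rows:
  increments:
    - [0,0,0,0,0]
    - [0,0,0,0,0]

```text
time: 2.83
tool_pos: [0.5601, -0.3307, 0.0942]
ee_rot: [-0.401, 1.567, -0.566]
wrist_force: [1.0, -0.4, 0.4]
width: 0.0472
```

```bash
python3 d.py .5585 -.3305 .0705 80.5
python3 - <<'E'
from h import *
from bench import robot
s=robot.snapshot('wrist');s['fish']=1;pickle.dump(s,open('w2.pkl','wb'))
t=robot.get_obs()['tool_pos']
a=s['image'][:,:,::-1].copy()
cv2.imwrite('pics/w2.png',cv2.resize(a[140:290,160:360],None,fx=4,fy=4))
E
```

```text
t 2.83 pos [ 0.5601 -0.3307  0.0942] yaw 80.57 F [ 1.  -0.4  0.4] T [-0.   -0.01  0.01] w 0.0472 j [-0.62  0.35  1.28  0.    1.51 -2.03] tilt [ 0.0031 -0.002  -1.    ]
delta tool [ 0.0237 -0.     -0.0017] roll 0.001
```

View pics/w2.png

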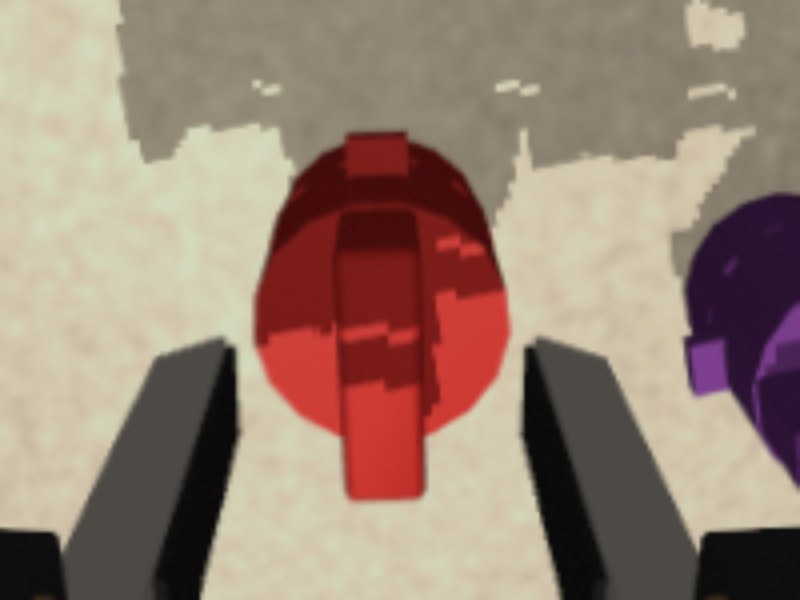

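>>> send_rows:
  increments:
    - [0,0,0,0,0]
    - [0,0,0,0,0]
    - [0,0,0,0,0]

```text
time: 3.13
tool_pos: [0.5598, -0.3315, 0.0931]
ee_rot: [-0.428, 1.568, -0.594]
wrist_force: [-0.3, -0.5, -0.0]
width: 0.047
```

```bash
python3 d.py .5585 -.3305 .0705 80.5
```

```text
t 3.13 pos [ 0.5598 -0.3315  0.0931] yaw 80.5 F [-0.3 -0.5 -0. ] T [ 0.05 -0.03  0.  ] w 0.047 j [-0.62  0.35  1.28  0.    1.51 -2.03] tilt [ 0.0022 -0.0015 -1.    ]
delta tool [ 0.0226  0.0008 -0.0015] roll 0.0
```

>>> send_rows:
  increments:
    - [0,0.008,0,-0.001,0]
    - [0,0.015,0,-0.001,0]
    - [0,0.021,0,-0.001,0]
    - [0,0.021,0,-0.001,0]
    - [0,0.021,0,-0.001,0]

```text
time: 3.55
tool_pos: [0.5577, -0.3307, 0.0693]
ee_rot: [2.706, 1.569, 2.54]
wrist_force: [0.6, 0.8, -0.5]
width: 0.0471
```

>>> send_rows:
  increments:
    - [0,0,0,0,0]
    - [-0.4,0,0,0,0]
    - [-0.7,0,0,0,0]
    - [-0.9,0,0,0,0]
    - [-1,0,0,0,0]

```text
time: 3.97
tool_pos: [0.5582, -0.331, 0.0706]
ee_rot: [-0.236, 1.571, -0.402]
wrist_force: [0.3, 0.2, -1.2]
width: 0.0237
```

>>> send_rows:
  increments:
    - [-1,0,0,0,0]
    - [-1,0,0,0,0]
    - [-1,0,0,0,0]
    - [-1,0,0,0,0]

```text
time: 4.3
tool_pos: [0.5582, -0.3309, 0.0705]
ee_rot: [1.01, 1.571, 0.845]
wrist_force: [0.0, -0.9, -0.6]
width: 0.0139
```

```bash
python3 d.py .5585 -.3305 .0705 80.5
```

```text
t 4.3 pos [ 0.5582 -0.3309  0.0705] yaw 80.5 F [ 0.  -0.9 -0.6] T [ 0.05 -0.02  0.03] w 0.0139 j [-0.62  0.36  1.31  0.    1.47 -2.03] tilt [ 1.e-04  1.e-04 -1.e+00]
delta tool [-0.      0.0004  0.0003] roll 0.0
```

Gripped: the width is 13.9 mm and the bar is 14 mm thick. Lifting.

>>> send_rows:
  increments:
    - [-1,-0.02,0,0,0]
    - [-1,-0.05,0,0,0]
    - [-1,-0.09,0,0,0]
    - [-1,-0.13,0,0,0]
    - [-1,-0.16,0,0,0]

```text
time: 4.72
tool_pos: [0.5584, -0.3311, 0.2339]
ee_rot: [-0.447, 1.568, -0.613]
wrist_force: [1.0, -0.5, -0.6]
width: 0.0137
```

>>> send_rows:
  increments:
    - [-1,0,0,0,0]
    - [-1,0,0,0,0]

```text
time: 4.88
tool_pos: [0.5591, -0.3316, 0.2333]
ee_rot: [-0.44, 1.565, -0.606]
wrist_force: [-0.2, 0.0, -2.1]
width: 0.0136
```

```bash
python3 d.py .535 .106 .23 93.4
python3 - <<'E'
from h import *
from bench import robot
s={n:robot.snapshot(n) for n in('wrist','side')};pickle.dump(s,open('s3.pkl','wb'))
a=cv2.resize(s['wrist']['image'][130:290,160:360],None,fx=2.5,fy=2.5);b=cv2.resize(s['side']['image'][40:200,180:340],None,fx=2.5,fy=2.5)
cv2.imwrite('pics/s3.png',np.hstack([a,b[:, :290]])[:,:,::-1])
E
```

```text
t 4.88 pos [ 0.5591 -0.3316  0.2333] yaw 80.5 F [-0.2  0.  -2.1] T [ 0.04 -0.04 -0.01] w 0.0136 j [-0.62  0.31  1.06  0.    1.77 -2.03] tilt [ 0.0047 -0.0032 -1.    ]
delta tool [ 0.0018  0.4276 -0.096 ] roll -0.225
```

View pics/s3.png

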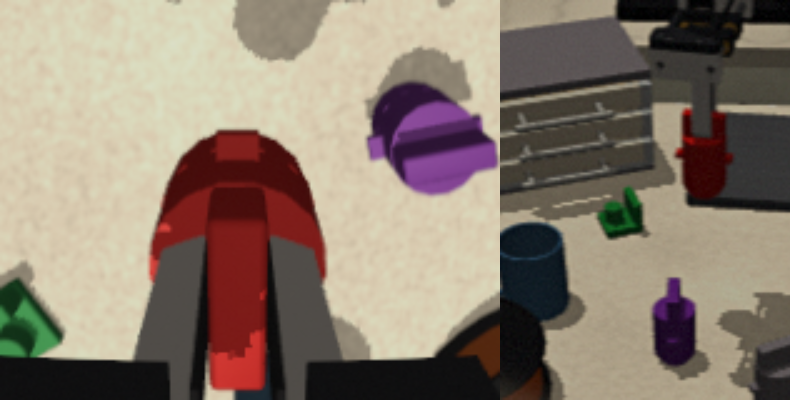

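Held, upright, lifted. Carrying it toward the port.

>>> send_rows:
  increments:
    - [-1,0,0.02,-0.005,0]
    - [-1,0,0.055,-0.013,-0.05]
    - [-1,0,0.095,-0.022,-0.1]
    - [-1,0,0.135,-0.031,-0.16]
    - [-1,0,0.175,-0.04,-0.225]

```text
time: 5.4
tool_pos: [0.5459, -0.1497, 0.2266]
ee_rot: [2.663, 1.564, 2.725]
wrist_force: [1.0, 0.3, -0.9]
width: 0.0137
```

```bash
python3 d.py .535 .025 .23 93.4
```

```text
t 5.4 pos [ 0.5459 -0.1497  0.2266] yaw 93.51 F [ 1.   0.3 -0.9] T [ 0.09 -0.05  0.02] w 0.0137 j [-0.37  0.13  1.29  0.    1.74 -2.  ] tilt [-0.0059  0.0026 -1.    ]
delta tool [-0.0029  0.1751 -0.0002] roll 0.002
```

>>> send_rows:
  increments:
    - [-1,0,0.04,0,0]
    - [-1,0,0.08,0,0]
    - [-1,0,0.12,0,0]
    - [-1,0,0.155,0,0]
    - [-1,0,0.175,0,0]

```text
time: 5.82
tool_pos: [0.5352, 0.0268, 0.2272]
ee_rot: [2.75, 1.564, 2.812]
wrist_force: [-0.0, -0.4, -1.5]
width: 0.0141
```

>>> send_rows:
  increments:
    - [-1,0,0,0,0]
    - [-1,0,0,0,0]
    - [-1,0,0,0,0]
    - [-1,0,0,0,0]

```text
time: 6.15
tool_pos: [0.5369, 0.0217, 0.2292]
ee_rot: [-3.051, 1.569, -2.994]
wrist_force: [-0.9, 0.0, -1.6]
width: 0.0136
```

```bash
python3 d.py .535 .106 .23 93.4
python3 - <<'E'
from h import *
from bench import robot
s={n:robot.snapshot(n) for n in('wrist','side','top')};pickle.dump(s,open('s4.pkl','wb'))
cv2.imwrite('pics/w4.png',s['wrist']['image'][:,:,::-1])
a=cv2.resize(s['side']['image'][130:330,180:340],None,fx=2.5,fy=2.5);b=cv2.resize(s['top']['image'][130:330,80:240],None,fx=2.5,fy=2.5)
cv2.imwrite('pics/s4.png',np.hstack([a,b])[:,:,::-1])
E
```

```text
t 6.15 pos [0.5369 0.0217 0.2292] yaw 93.29 F [-0.9  0.  -1.6] T [ 0.05  0.05 -0.01] w 0.0136 j [-0.06  0.06  1.36 -0.    1.73 -1.69] tilt [-2.3e-03 -3.0e-04 -1.0e+00]
delta tool [-0.0009  0.0843  0.0029] roll -0.002
```

View pics/w4.png

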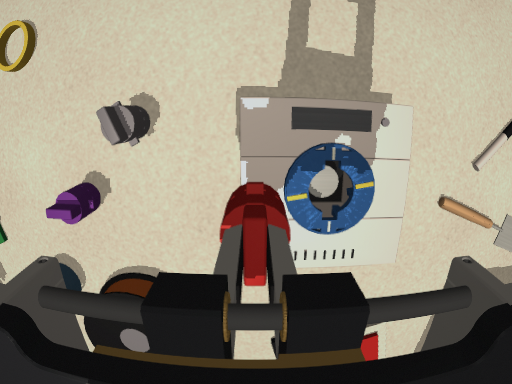

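View pics/s4.png

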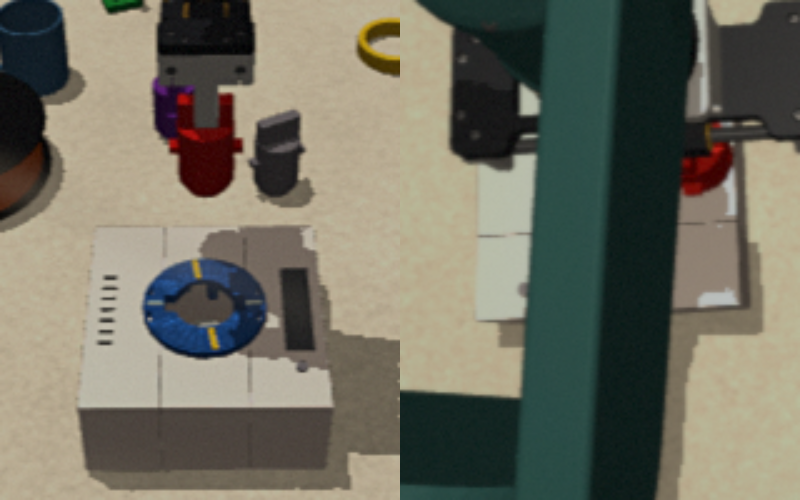

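```bash
python3 - <<'E'
from h import *
S=pickle.load(open('s4.pkl','rb'));W=S['wrist'];W['fish']=1
im=W['image'].astype(float);r,g,b=im[...,0],im[...,1],im[...,2]
z=np.zeros(r.shape,bool);z[140:240,280:380]=1
blue=(b>1.5*r)&(b>40)&z
hull=cv2.convexHull(np.argwhere(blue)[:,::-1].astype(np.int32))[:,0,:]
P=np.array([backw(W,q,.1) for q in hull]);c,rad=cv2.minEnclosingCircle(P[:,:2].astype(np.float32));print('wrist collar',c,rad)
yel=(r>1.6*b)&(r>110)&(g>100)&z
k,l,st,ce=cv2.connectedComponentsWithStats(yel.astype(np.uint8))
for i in range(1,k):
    if st[i,4]>8:print('yel',ce[i],st[i,4],backw(W,ce[i],.1))
cv2.imwrite('pics/w4c.png',cv2.resize(W['image'][140:240,280:380],None,fx=6,fy=6,interpolation=cv2.INTER_CUBIC)[:,:,::-1])
# held cartridge overlays
t=np.array([.5369,.0217,.2292]);p=[t[0],t[1],np.radians(3.3),t[2]-.0705]
out=[]
for n,(u0,v0,w,h) in {'wrist':(200,160,110,130),'side':(235,155,60,70)}.items():
    s=S[n];k=600//h//1 if n=='side' else 4
    a=cv2.resize(s['image'][v0:v0+h,u0:u0+w],None,fx=k,fy=k,interpolation=cv2.INTER_CUBIC)[:,:,::-1].copy()
    for Q in PARTS:
        q=proj(s,place(Q,p));hh=cv2.convexHull(((q-[u0,v0]+.5)*k).astype(np.float32)).astype(np.int32);cv2.polylines(a,[hh],True,(255,255,0),1)
    cv2.imwrite(f'pics/h4{n}.png',a)
E
```

```text
wrist collar (0.5339742302894592, 0.10345068573951721) 0.05221029371023178
yel [363.96103896 184.8961039 ] 77 [0.52588178 0.14199415 0.1       ]
yel [296.48888889 196.75555556] 90 [0.54397676 0.0662392  0.1       ]
```

View pics/w4c.png

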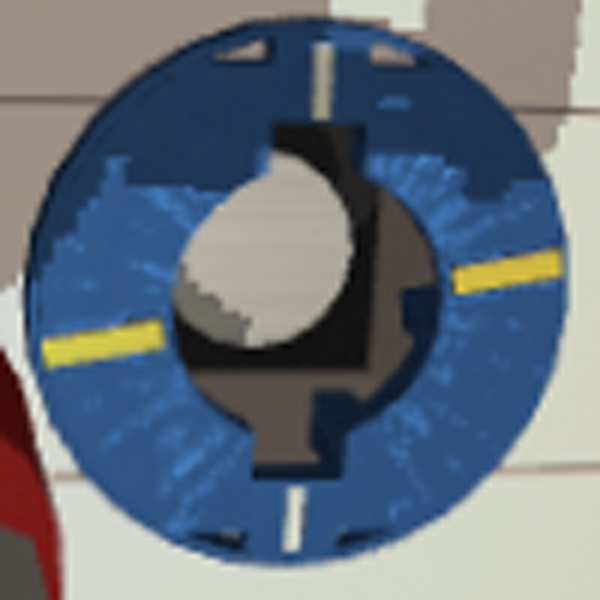

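View pics/h4wrist.png

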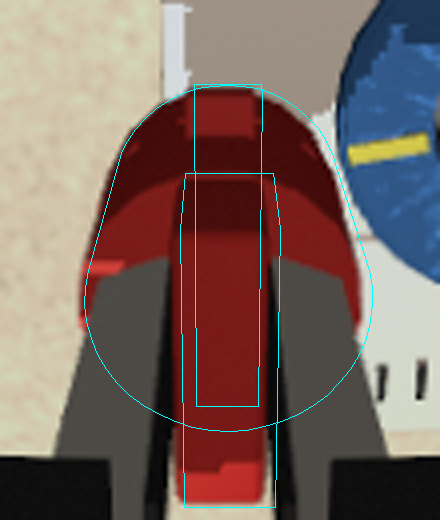

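View pics/h4side.png

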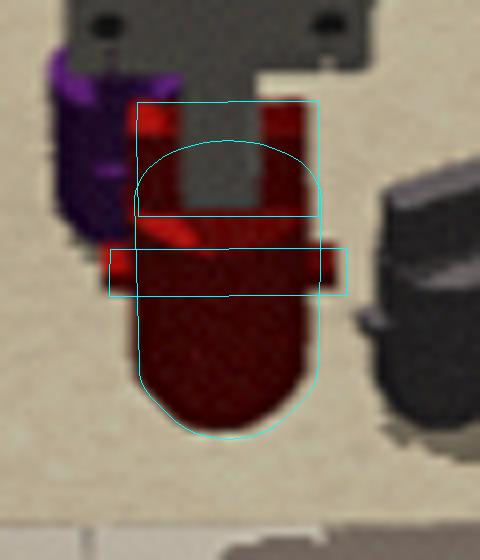

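```bash
python3 d.py .5342 .1053 .185 93.3
```

```text
t 6.3 pos [0.5373 0.0217 0.2301] yaw 93.28 F [-0.1 -0.  -0.8] T [0.01 0.04 0.02] w 0.0135 j [-0.06  0.06  1.35 -0.    1.73 -1.69] tilt [-6.e-04 -1.e-04 -1.e+00]
delta tool [0.0451 0.0836 0.0017] roll -0.0
```

>>> send_rows:
  increments:
    - [-1,0,0.025,0.0017,0]
    - [-1,0,0.055,0.0017,0]
    - [-1,0.01,0.075,0.0017,0]
    - [-1,0.03,0.083,0.0017,0]
    - [-1,0.045,0.0836,0.0017,0]

```text
time: 6.72
tool_pos: [0.5341, 0.1078, 0.185]
ee_rot: [0.804, 1.57, 0.865]
wrist_force: [-0.1, -0.3, -1.4]
width: 0.0136
```

>>> send_rows:
  increments:
    - [-1,0,0,0,0]
    - [-1,0,0,0,0]
    - [-1,0,0,0,0]
    - [-1,0,0,0,0]
    - [-1,0,0,0,0]

```text
time: 7.13
tool_pos: [0.5348, 0.106, 0.187]
ee_rot: [0.049, 1.568, 0.107]
wrist_force: [0.1, -0.8, -1.1]
width: 0.0138
```

```bash
python3 d.py .5342 .1053 .165 93.3
python3 - <<'E'
from h import *
from bench import robot
s={n:robot.snapshot(n) for n in('wrist','side')};pickle.dump(s,open('s5.pkl','wb'))
a=cv2.resize(s['wrist']['image'][110:290,160:360],None,fx=2.7,fy=2.7);b=cv2.resize(s['side']['image'][200:290,220:300],None,fx=5.4,fy=5.4)
cv2.imwrite('pics/s5.png',np.hstack([a,b])[:,:790,::-1])
E
```

```text
t 7.13 pos [0.5348 0.106  0.187 ] yaw 93.34 F [ 0.1 -0.8 -1.1] T [-0.    0.02  0.02] w 0.0138 j [ 0.09  0.08  1.42  0.    1.64 -1.54] tilt [ 2.6e-03  3.0e-04 -1.0e+00]
delta tool [ 0.022  -0.0007 -0.0007] roll 0.001
```

View pics/s5.png

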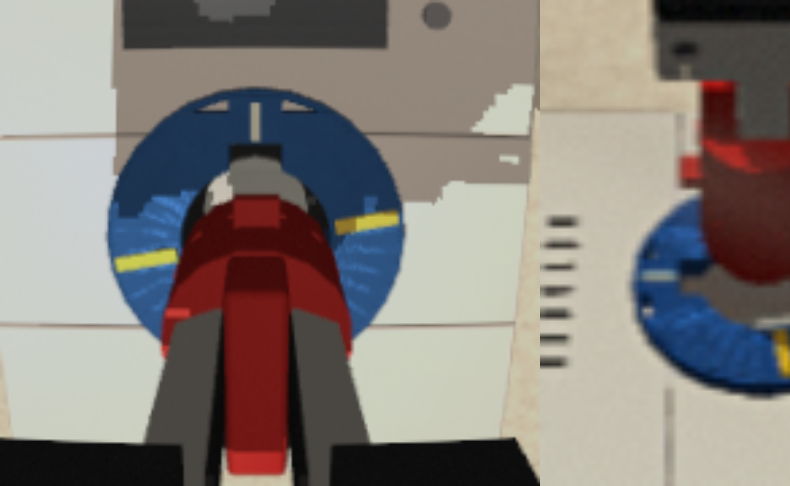

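>>> send_rows:
  increments:
    - [-1,0.007,-0.0004,-0.0004,0]
    - [-1,0.014,-0.0004,-0.0004,0]
    - [-1,0.021,-0.0004,-0.0004,0]
    - [-1,0.026,-0.0004,-0.0004,0]
    - [-1,0.026,-0.0004,-0.0004,0]

```text
time: 7.65
tool_pos: [0.5324, 0.106, 0.1571]
ee_rot: [-3.139, 1.567, -3.08]
wrist_force: [0.1, -0.1, -1.4]
width: 0.0138
```

```bash
python3 d.py .5342 .1053 .138 93.3
```

```text
t 7.65 pos [0.5324 0.106  0.1571] yaw 93.39 F [ 0.1 -0.1 -1.4] T [ 0.01 -0.    0.04] w 0.0138 j [ 0.09  0.09  1.46  0.    1.59 -1.54] tilt [-4.e-03 -2.e-04 -1.e+00]
delta tool [ 0.0191 -0.0008  0.0018] roll 0.002
```

>>> send_rows:
  increments:
    - [-1,0.006,0,0,0]
    - [-1,0.012,0,0,0]
    - [-1,0.018,0,0,0]
    - [-1,0.018,0,0,0]
    - [-1,0.018,0,0,0]

```text
time: 8.07
tool_pos: [0.5332, 0.1061, 0.1408]
ee_rot: [3.117, 1.57, -3.107]
wrist_force: [0.6, -0.1, -1.0]
width: 0.0139
```

```bash
python3 d.py .5342 .1053 .138 93.3
python3 - <<'E'
from h import *
from bench import robot
s={n:robot.snapshot(n) for n in('wrist','side')};pickle.dump(s,open('s6.pkl','wb'))
a=cv2.resize(s['wrist']['image'][110:290,160:360],None,fx=2.7,fy=2.7);b=cv2.resize(s['side']['image'][205:295,220:275],None,fx=5.4,fy=5.4)
cv2.imwrite('pics/s6.png',np.hstack([a,b])[:,:790,::-1])
E
```

```text
t 8.07 pos [0.5332 0.1061 0.1408] yaw 93.39 F [ 0.6 -0.1 -1. ] T [ 0.03 -0.03 -0.  ] w 0.0139 j [ 0.09  0.1   1.49  0.    1.56 -1.54] tilt [-0.0013 -0.     -1.    ]
delta tool [ 0.0028 -0.0008  0.0009] roll 0.002
```

View pics/s6.png

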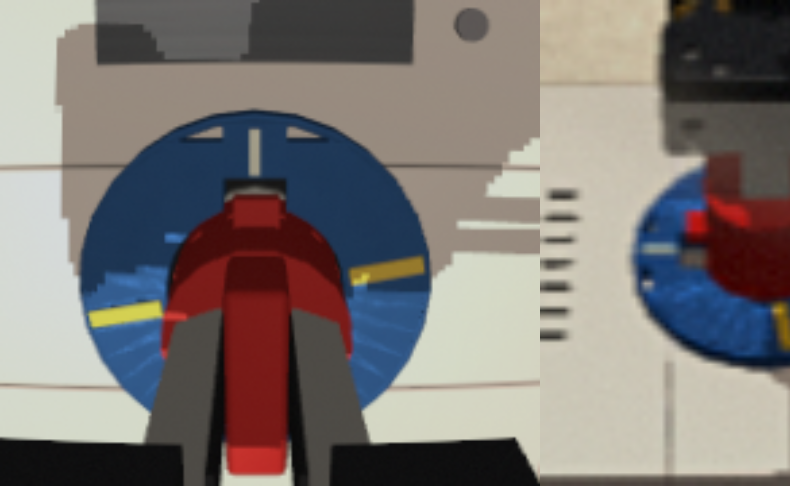

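Foot is in the hole and the lug is over its slot under the white mark (254,190). Descending to the spring.

>>> send_rows:
  increments:
    - [-1,0.004,0,0.0004,0]
    - [-1,0.008,0,0.0004,0]
    - [-1,0.012,0,0.0004,0]
    - [-1,0.016,0,0.0004,0]
    - [-1,0.016,0,0.0004,0]

```text
time: 8.58
tool_pos: [0.534, 0.1061, 0.1248]
ee_rot: [2.713, 1.57, 2.772]
wrist_force: [-0.0, -0.1, 2.0]
width: 0.014
```

>>> send_rows:
  increments:
    - [-1,0.003,0,0,0]
    - [-1,0.006,0,0,0]
    - [-1,0.009,0,0,0]
    - [-1,0.009,0,0,0]
    - [-1,0.009,0,0,0]

```text
time: 9.0
tool_pos: [0.5342, 0.1062, 0.1176]
ee_rot: [0.109, 1.57, 0.169]
wrist_force: [-1.4, -0.5, 6.9]
width: 0.0136
```

```bash
python3 d.py .5342 .1053 .112 93.3
```

```text
t 9.0 pos [0.5342 0.1062 0.1176] yaw 93.39 F [-1.4 -0.5  6.9] T [-0.06  0.58 -0.05] w 0.0136 j [ 0.09  0.11  1.52  0.    1.51 -1.54] tilt [ 1.e-03  2.e-04 -1.e+00]
delta tool [ 0.0056 -0.0009 -0.    ] roll 0.002
```

>>> send_rows:
  increments:
    - [-1,0.002,0,0,0]
    - [-1,0.004,0,0,0]
    - [-1,0.005,0,0,0]
    - [-1,0.005,0,0,0]
    - [-1,0.005,0,0,0]

```text
time: 9.42
tool_pos: [0.5342, 0.1062, 0.1134]
ee_rot: [0.046, 1.569, 0.105]
wrist_force: [-4.0, -0.0, 9.1]
width: 0.0136
```

```bash
python3 d.py .5342 .1053 .112 93.3
```

```text
t 9.42 pos [0.5342 0.1062 0.1134] yaw 93.4 F [-4.  -0.   9.1] T [-0.06  0.86 -0.  ] w 0.0136 j [ 0.09  0.11  1.53  0.    1.5  -1.54] tilt [ 1.5e-03  2.0e-04 -1.0e+00]
delta tool [ 0.0014 -0.0009 -0.0001] roll 0.002
```

>>> send_rows:
  increments:
    - [-1,0.001,0,-0.001,0]
    - [-1,0.001,0,-0.001,0]
    - [-1,0.001,0,-0.001,0.06]
    - [-1,0.001,0,-0.001,0.12]
    - [-1,0.001,0,-0.001,0.2]

```text
time: 9.83
tool_pos: [0.5348, 0.1061, 0.1132]
ee_rot: [0.183, 1.565, 0.039]
wrist_force: [0.0, -0.9, 8.5]
width: 0.0137
```

```bash
python3 d.py .5342 .1053 .112 13.3
```

```text
t 9.83 pos [0.5348 0.1061 0.1132] yaw 81.75 F [ 0.  -0.9  8.5] T [-0.07  0.15  0.05] w 0.0137 j [ 0.09  0.11  1.53 -0.    1.5  -1.33] tilt [ 5.7e-03  2.0e-04 -1.0e+00]
delta tool [ 0.0012 -0.0009 -0.0005] roll 1.195
```

>>> send_rows:
  increments:
    - [-1,0.0005,0,0,0.1]
    - [-1,0.0005,0,0,0.2]
    - [-1,0.0005,0,0,0.3]
    - [-1,0.0005,0,0,0.4]
    - [-1,0.0005,0,0,0.5]

```text
time: 10.25
tool_pos: [0.5353, 0.1058, 0.113]
ee_rot: [0.607, 1.564, -0.039]
wrist_force: [0.5, -0.7, 8.9]
width: 0.014
```

>>> send_rows:
  increments:
    - [-1,0,0,0,0.1]
    - [-1,0,0,0,0.2]
    - [-1,0,0,0,0.3]
    - [-1,0,0,0,0.4]
    - [-1,0,0,0,0.5]

```text
time: 10.67
tool_pos: [0.5353, 0.1058, 0.113]
ee_rot: [1.088, 1.564, -0.058]
wrist_force: [-0.1, -1.1, 8.7]
width: 0.0138
```

```bash
python3 d.py .5342 .1053 .112 13.3
```

```text
t 10.67 pos [0.5353 0.1058 0.113 ] yaw 24.35 F [-0.1 -1.1  8.7] T [-0.29  0.11  0.05] w 0.0138 j [ 0.09  0.11  1.53 -0.    1.49 -0.33] tilt [ 6.8e-03 -4.0e-04 -1.0e+00]
delta tool [ 0.001  -0.0012 -0.    ] roll 0.193
```

>>> send_rows:
  increments:
    - [-1,0,0,0,0.08]
    - [-1,0,0,0,0.14]
    - [-1,0,0,0,0.185]
    - [-1,0,0,0,0.185]
    - [-1,0,0,0,0.185]

```text
time: 11.08
tool_pos: [0.5353, 0.1058, 0.113]
ee_rot: [1.272, 1.564, -0.054]
wrist_force: [-0.1, -0.9, 9.5]
width: 0.0138
```

```bash
python3 d.py .5342 .1053 .112 13.3
python3 - <<'E'
from h import *
from bench import robot
s={n:robot.snapshot(n) for n in('wrist','side')};pickle.dump(s,open('s7.pkl','wb'))
a=cv2.resize(s['wrist']['image'][110:290,160:360],None,fx=2.7,fy=2.7);b=cv2.resize(s['side']['image'][205:295,220:275],None,fx=5.4,fy=5.4)
cv2.imwrite('pics/s7.png',np.hstack([a,b])[:,:790,::-1])
E
```

```text
t 11.08 pos [0.5353 0.1058 0.113 ] yaw 14.02 F [-0.1 -0.9  9.5] T [-0.3   0.11 -0.02] w 0.0138 j [ 0.09  0.11  1.53 -0.    1.49 -0.15] tilt [ 6.7e-03 -4.0e-04 -1.0e+00]
delta tool [ 0.001  -0.0011  0.0002] roll 0.013
```

View pics/s7.png

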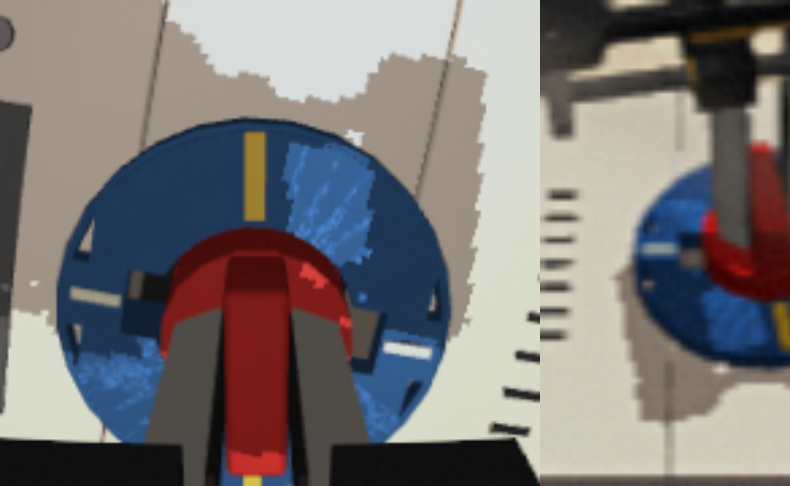

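The bar lines up with the yellow mark (255,175) and the lugs are under the collar. Next I let it rise gently, then release.

>>> send_rows:
  increments:
    - [-1,-0.001,0,0,0.01]
    - [-1,-0.002,0,0,0.01]
    - [-1,-0.003,0,0,0.01]
    - [-1,-0.004,0,0,0.01]
    - [-1,-0.004,0,0,0.01]

```text
time: 11.6
tool_pos: [0.5352, 0.1057, 0.1166]
ee_rot: [1.269, 1.564, -0.067]
wrist_force: [0.7, -0.8, 6.7]
width: 0.0138
```

```bash
python3 d.py .5342 .1053 .12 13.3
```

```text
t 11.6 pos [0.5352 0.1057 0.1166] yaw 13.46 F [ 0.7 -0.8  6.7] T [-0.31 -0.01  0.04] w 0.0138 j [ 0.09  0.11  1.53 -0.    1.5  -0.14] tilt [ 6.5e-03 -4.0e-04 -1.0e+00]
delta tool [-0.0034 -0.0011  0.0002] roll 0.003
```

>>> send_rows:
  increments:
    - [-1,-0.001,0,0,0]
    - [-1,-0.002,0,0,0]
    - [-1,-0.0025,0,0,0]
    - [-1,-0.0025,0,0,0]

```text
time: 11.93
tool_pos: [0.5352, 0.1057, 0.1187]
ee_rot: [1.274, 1.565, -0.062]
wrist_force: [0.6, -1.6, 5.6]
width: 0.0138
```

```bash
python3 d.py .5342 .1053 .12 13.3
```

```text
t 11.93 pos [0.5352 0.1057 0.1187] yaw 13.45 F [ 0.6 -1.6  5.6] T [-0.25 -0.13  0.06] w 0.0138 j [ 0.09  0.11  1.52 -0.    1.51 -0.14] tilt [ 6.2e-03 -4.0e-04 -1.0e+00]
delta tool [-0.0013 -0.001   0.0002] roll 0.003
```

Nearly at the lock height (the force falls as the spring law says). Now open the gripper to half.

>>> send_rows:
  increments:
    - [-1,-0.001,0,0,0]
    - [-0.6,-0.001,0,0,0]
    - [-0.3,-0.001,0,0,0]
    - [-0.1,-0.001,0,0,0]
    - [0,-0.001,0,0,0]

```text
time: 12.35
tool_pos: [0.5328, 0.1061, 0.1173]
ee_rot: [-2.167, 1.57, 2.78]
wrist_force: [-1.1, -1.0, 2.6]
width: 0.0357
```

>>> send_rows:
  increments:
    - [0,0,0,0,0]
    - [0,0,0,0,0]
    - [0,-0.02,0,0,0]
    - [0,-0.05,0,0,0]
    - [0,-0.08,0,0,0]

```text
time: 12.77
tool_pos: [0.5319, 0.106, 0.1962]
ee_rot: [-1.746, 1.566, -3.082]
wrist_force: [1.2, 0.1, -0.7]
width: 0.0474
```

>>> send_rows:
  increments:
    - [0,-0.03,0,0,0]
    - [0,-0.06,0,0,0]
    - [0,-0.06,0,0,0]
    - [0,-0.06,0,0,0]

```text
time: 13.1
tool_pos: [0.534, 0.1062, 0.2593]
ee_rot: [1.471, 1.567, 0.135]
wrist_force: [-0.6, 0.5, -1.4]
width: 0.047
```

```bash
python3 d.py .5342 .1053 .12 13.3
python3 - <<'E'
from h import *
from bench import robot
s={n:robot.snapshot(n) for n in('wrist','side')};pickle.dump(s,open('s8.pkl','wb'))
for n in s:cv2.imwrite(f'pics/{n}8.png',s[n]['image'][:,:,::-1])
W=s['wrist'];W['fish']=1
im=W['image'].astype(float);m=(im[...,0]>2.2*im[...,1])&(im[...,0]>2.2*im[...,2])&(im[...,0]>30)
print(m[100:300,180:340].sum())
a=cv2.resize(W['image'][110:270,180:340],None,fx=3,fy=3)
b=cv2.resize(s['side']['image'][200:300,220:280],None,fx=4.8,fy=4.8)
cv2.imwrite('pics/s8.png',np.hstack([a,b])[:,:,::-1])
E
```

```text
t 13.1 pos [0.534  0.1062 0.2593] yaw 13.47 F [-0.6  0.5 -1.4] T [-0.03 -0.01  0.  ] w 0.047 j [ 0.09  0.07  1.29  0.    1.78 -0.14] tilt [ 4.2e-03  6.0e-04 -1.0e+00]
delta tool [ 0.1393 -0.0006  0.0009] roll 0.003
1620
```

View pics/s8.png

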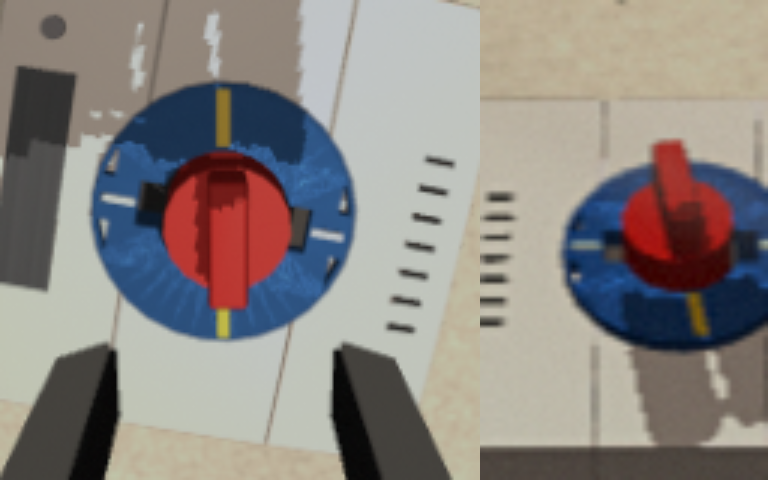

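```bash
python3 - <<'E'
from h import *
S=pickle.load(open('s8.pkl','rb'));W=S['wrist'];W['fish']=1;s=S['side']
mw=redmask(W['image'],256,185);ms=None
im=s['image'];ys,xs=np.where(((im[...,0]>2.2*im[...,1])&(im[...,0]>60))[225:265,240:285]);
ms=redmask(im,int(np.median(xs))+240,int(np.median(ys))+225);print(mw.sum(),ms.sum())
# visible part only: body above the collar + bar
import h
h.PARTS[:]=[ring(.024,.068),box(.023,.007,.068,.094),np.r_[ring(.024,.051),ring(.024,.068)]]
for z in(.040,.043,.046,.049,.052):print(z,np.round(fit([s],[ms],[.536,.105,np.radians(-76.6)],z),4),np.round(fit([W],[mw],[.536,.105,np.radians(-76.6)],z),4))
E
```

```text
1620.0 466.0
0.04 [  0.5381   0.0975 -81.4351  25.0515] [  0.5361   0.1036 -75.8753  86.7711]
0.043 [  0.538    0.1003 -81.8489  26.3602] [  0.5356   0.1046 -75.6171  63.5744]
0.046 [  0.5378   0.1029 -80.9391  27.7419] [  0.5355   0.105  -75.6073  47.3731]
0.049 [  0.5375   0.1056 -81.4804  30.0619] [  0.5353   0.1058 -75.6977  36.4693]
0.052 [  0.5374   0.1082 -81.687   32.4406] [  0.535    0.1066 -73.9817  34.975 ]
```

View pics/side8.png

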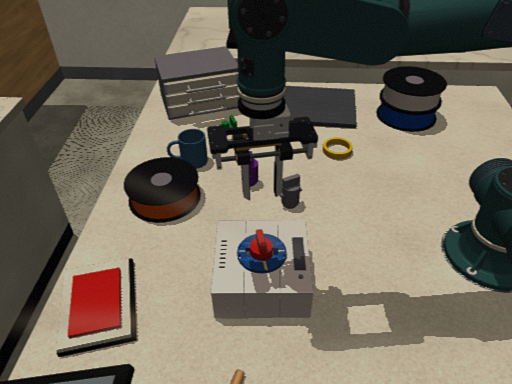

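The fit gives (0.535, 0.106), yaw about -76°. The wrist view favours an origin height of 49 mm or a little more, which is the locked height. Grey is still at its place (290,190) in the side view. Handing in.

```bash
python3 - <<'E'
from bench import robot
print(robot.get_obs()['qvel'].round(3)); print(robot.close_job())
E
```

```text
[ 0.001  0.01   0.027 -0.001  0.001 -0.002]
the job is handed in; nothing more can be done
None
```

The red cartridge is in the dryer's port with its bar and lugs under the yellow marks, and I let go so it could spring up into its lock. I handed the job in after about 13 s. The gripper was open, about 12 cm above the cartridge and touching nothing.

**What I did:** I gripped the cartridge by its bar (13.9 mm measured, 14 mm expected) and lowered it into the entry slots. I pushed it about 12 mm down against the spring at roughly 10 N and turned it about 80° clockwise. Then I let it rise to about lock height while still held, and opened the gripper.

**Last checks:**
- **Position:** the wrist camera puts the cartridge at (0.535, 0.106), within about 1 mm of the port's centre.
- **Angle:** the wrist camera gives a bar yaw of -75.7°, against -76.6° for the yellow marks. The side camera disagreed at about -81°, but its view is coarser, at roughly 2 mm per pixel.
- **Height:** the wrist image fits the locked height of 49 mm slightly worse than 52 mm, and clearly better than anything lower. Height can't be read from the side view, because height and sideways position trade off there. I did not test the lock by pulling or turning the cartridge.
- **Grey cartridge:** it is still standing where it was.

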